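# Refill the spice carousel and turn the jar to the front

### The job

Put the loose spice jar upright into the one empty cup of the spice carousel and let go of it; only then turn the carousel until the jar stands at the front, in line with the small fixed metal pointer that sticks out from under the board. Finish with the gripper still gripping the carousel's wooden bar handle, holding the carousel still there: do not let go at the end. Leave the pepper mill and the lemons where they are.

Things in the scene. Friction and masses are not known exactly. Their poses are not given: they have to be found in the camera images.
- spice_jar: Spice jar: straight round clear glass jar with a label and a wide screw lid, about 42 mm in diameter over its whole height, 96 mm tall, lid from 76 to 96 mm up, about 0.11 kg. Stands loose and upright on the worktop at the robot's right, in one of three spots shared with pepper mill and lemon. Origin at the centre of its underside, z up. Can be pinched by the lid and upper glass, about 75 mm up.
- carousel_base: Fixed foot of the spice carousel: dark steel disc 224 mm across, with a flat steel tongue on its own -x side (the front, roughly towards the robot, yaw varies) that ends 188 mm from the axis in a small upright pointer 41 mm high. Origin on the carousel's axis at worktop height; -x points to the front.
- turntable (a joint): Turn of the carousel's round wooden board (298 mm across, upper face 32 mm above the worktop), rad, counter-clockwise positive from above. At 0 or any whole turn (6.283) the empty cup is at the front. Starts at 0.9 to 5.38, no stops, friction 0.06 N m, stays where left. It carries 3 fixed containers (two tins, a salt shaker) in cups 90 degrees apart, 100 mm from the axis, tops at most 122 mm up.
- empty_cup (a point): Centre of the floor of the empty cup, on the board 100 mm from the axis and 32 mm above the worktop; turns with the board. The cup is a steel ring of 49 mm inner diameter, its rim 20 mm above that floor, wall 3.5 mm.
- front_spot (a point): Fixed point 100 mm from the axis towards the pointer, 32 mm above the worktop: where the empty cup's centre must come.
- carousel_handle: Handle in the middle of the board, turning with it: a steel post 18 mm thick with an upright wooden bar on top, 56 mm long, 16 mm thick, 36 mm tall, its top 149 mm above the worktop. Origin on the axis, 16 mm above the worktop, x along the bar; the bar lies along the line from the axis to the empty cup, which is on the -x side.
- handle_grip (a point): Centre of the handle's wooden bar, on the axis, 133 mm above the worktop: pinch the bar here from above, across its 16 mm thickness.
- pepper_mill: Dark wooden pepper mill, 58 mm in diameter and 150 mm tall, loose, to be left alone. Origin at the centre of its underside.
- lemon: Lemon, 78x55x56 mm, loose, among the jar and mill (another lemon lies far back by the bowl), to be left alone. Origin at its underside.
Not all that is in view belongs to the job. What is shaped like the spice_jar but blue is not meant.

How it is judged:
On the way, in this order (a step that is already met when the one before it is completed fails the run):
1. the spice jar stands upright in the empty cup, let go, while the cup is still away from the front (horizontal distance between spice_jar and empty_cup below 0.008 m and height (world z) of spice_jar between 0.027 and 0.037 m and angle between spice_jar's own z axis and vertical below 0.15 rad and contact force between the fingers and spice_jar below 0.3 N and horizontal distance between empty_cup and front_spot above 0.05 m), for 0.2 s.
2. the carousel is turned so that the jar is at the front, and its handle is gripped (horizontal distance between spice_jar and front_spot below 0.016 m and contact force between the fingers and carousel_handle above 3 N and distance between the grasp point and handle_grip below 0.03 m and velocity of joint turntable between -0.05 and 0.05 rad/s), for 0.2 s.
At the end, for the whole second after the job is handed in: Jar upright (0.15 rad) on its cup's floor (8 mm of centre, 5 mm in height), untouched; its axis within 16 mm of the front spot; turntable under 0.05 rad/s; fingers grip the handle's wooden bar (over 3 N, grasp within 30 mm of the bar's centre) through the last second (all of step 2 and horizontal distance between spice_jar and empty_cup below 0.008 m and height (world z) of spice_jar between 0.027 and 0.037 m and angle between spice_jar's own z axis and vertical below 0.15 rad and contact force between the fingers and spice_jar below 0.3 N); the arm keeps its last pose, push and grip.
It fails at once if the pepper mill is moved by more than 30 mm or tipped (distance of pepper_mill from where it was at the start of the episode above 0.03 m or angle between pepper_mill's own z axis and vertical above 0.4 rad).
It fails at once if the lemon is moved by more than 40 mm (distance of lemon from where it was at the start of the episode above 0.04 m).
It also fails if it takes over 58 s, if anything falls off the work surface, if the arm or the gripper's body presses on something with over 40 N, if the wrist force passes 120 N, or if a joint passes its speed limit or range.

### The arm

A 6-joint arm with a two-finger parallel gripper is mounted at the origin on a cart in front of the work surface, level with it; the furniture and walls round the work are solid. World frame = base frame: x ahead of the robot, y to its left, z up, the work surface at z = 0. Lengths are in m, angles in rad, forces in N, time in s.
With the tool pointing down it reaches from about 0.275 to 0.975 m from the base axis. Payload 8.4 kg.
Tool frame: the origin (TCP) lies between the finger pads; the fingertips stand 17 mm ahead of it and the grasp point (between the pads) lies 2 mm behind it (arm.tcp_to_tips is the distance from the TCP to the fingertips, in m); z points along the fingers, y is the line along which they close (so a half turn about z gives the same grasp; the last joint's range is limited). The gripper opens to 92 mm and grips with 3 to 60 N. Pads are 20 mm wide; open, the fingers measure 128 mm over their backs; the gripper's body (75 mm by 189 mm) begins 69 mm behind the grasp point.
Start: joints at [-1.194, 0.353, 1.633, -0, 1.155, -0.002], TCP at [0.231, -0.581, 0.232] pointing down, gripper open.
Joint ranges: [-2.63, 2.63], [-0.92, 2.1], [0.06, 2.66], [-1.3, 4.44], [0, 2.69], [-3.02, 3.02]. Speed limits (rad/s): [2.22, 2.22, 2.79, 3.14, 3.14, 3.14].

### API

Orientations are given as a unit quaternion [w, x, y, z].
In Python, from plant import arm gives the robot as it stands. The module is installed in compiled form; this text tells all that it offers.
- The arm moves only by the tool drive_tool, never from a script. Its arguments are lists of equal length, an entry for each row: "translation": the shift along the tool's x, y, z in cm, a list of three; "twist": the turn, a rotation vector about the tool's x, y, z in degrees, a list of three; "grip": the finger opening in cm, from 0 to 9.19. In form: {"translation": [[dx, dy, dz], ...], "twist": [[rx, ry, rz], ...], "grip": [grip, ...]}. A call has 1 to 12 rows; each row is the pose to reach, as a shift and turn from the pose commanded when the call began, along the tool's axes at that moment; what a row does not reach only later rows make up. A row lasts 1/8 s, in which the tool goes at most 62.5 mm and 10.7 degrees, less where a joint would pass 70% of its speed; a pose out of reach is approached as far as the arm can. A call with a gripper value outside its range is refused whole. The fingers move at their own pace and stop on an object; the grip force is fixed at half the most. Time passes only in rows, so rows that repeat a pose let the fingers close. It gives the time, the measured TCP pose, the force, the opening and the grip force at its end, in the units of the state.
- arm.state(): the state, without advancing time (a new reading comes with each control period).
- arm.get_image(name): name is "scene" or "side" or "wrist"; returns (picture, depth): 384x512x3 uint8, red, green, blue; 384x512 float32, m along the optical axis (not along the pixel's ray), 0 where there is no reading.
- arm.calibration(name): a dict with "fx", "fy", "cx", "cy" (pixels), "R" (3x3) and "t" (3): a world point X has camera coordinates R X + t; the wrist camera has in their place "hand_eye" (4x4, takes a point from camera to tool coordinates, whose origin is the TCP and whose axes are the flange's). Camera axes: x right, y down, z forward; pixel columns grow to the right and rows downward; lengths in m; the calibration is good to about 2 mm. A picture is of the moment at which its call begins: read the wrist's pose just before it. calibration takes no time and is no camera call.
- arm.sign_off(): hands the job in; it is judged then, once.
The state is a dict: "t": time; "joint_positions": joint angles; "joint_velocities": joint speeds; "tau": joint torques, N m; "tool_pos": TCP position; "tool_rot": TCP orientation; "ft_force": force on the tool from outside, world axes, zero at the start; "torque": the same for the moment, N m; "gripper_width": finger opening in m; "grip_force": force on a finger pad.
Only numpy, scipy, OpenCV 4.12 (cv2) and the standard library are available. Lean on these libraries where they do the work, as an engineer would, in place of code of your own. Each camera call takes 0.05 s, during which the arm holds its last target. There are 200 camera calls.

## Working session

There is one attempt and no reset: what is moved stays moved. The work goes in short steps, Python scripts to look and compute and a tool call to move; the robot and the scene stay as the last step left them, time stands still between calls to the robot, and variables do not carry over. Pictures are saved under pics/ and viewed, at most 10 in all, crops included, and the job is handed in when it is done.

Besides the shell and the picture viewer there is one more tool, called after "Call:" as a command line: name --argument value ..., lists and objects as JSON in quotes. drive_tool: Moves the arm, as the interface text tells. Its arguments: {"type":"object","properties":{"translation":{"type":"array","items":{"type":"array","items":{"type":"number"}}},"twist":{"type":"array","items":{"type":"array","items":{"type":"number"}}},"grip":{"type":"array","items":{"type":"number"}}},"required":["translation","twist","grip"]}

```bash
mkdir -p pics; cat > h.py <<'E'
import numpy as np, cv2
from plant import arm
def shot(n,name):
    im,d=arm.get_image(n); np.savez(f'pics/{name}.npz',im=im,d=d); cv2.imwrite(f'pics/{name}.png',im[:,:,::-1]); return im,d
def pts(n,d,T=None):
    c=arm.calibration(n); v,u=np.indices(d.shape)
    P=np.stack([(u-c['cx'])/c['fx']*d,(v-c['cy'])/c['fy']*d,d],-1)
    return (P-np.array(c['t']))@np.array(c['R'])   # R^T(P-t)
E
python3 - <<'E'
from h import *
a,_=shot('scene','s0'); b,_=shot('side','d0'); 
cv2.imwrite('pics/both.png',cv2.resize(np.hstack([a,b])[:,:,::-1],(800,300)))
for n in('scene','side'):
    c=arm.calibration(n); print(n,-np.array(c['R']).T@np.array(c['t']))
print(arm.state())
E
```

```text
scene [-0.51549788 -0.929356    0.65453367]
side [ 0.35863291 -0.89027631  1.17975771]
{'t': 0.1, 'joint_positions': array([-1.19439251e+00,  3.53625564e-01,  1.63405568e+00,  2.67725082e-05,
        1.15520419e+00, -2.38799746e-03]), 'joint_velocities': array([ 0.00032279, -0.00025385, -0.00194544, -0.00093716, -0.00188922,
       -0.00117809]), 'tau': array([ 8.60373711e-04, -5.94905770e+01, -3.34930015e+01,  6.99201878e-02,
        1.83393806e-02,  1.73233161e-06]), 'tool_pos': array([ 0.23098095, -0.58029022,  0.23091135]), 'tool_rot': array([-6.37397207e-04,  9.82118958e-01,  1.88260282e-01, -1.08147032e-04]), 'ft_force': array([ 0.2837307 , -0.23921804, -0.30692404]), 'torque': array([-0.04022375,  0.01838619, -0.00878405]), 'grip_force': 0.0, 'gripper_width': 0.09213249843512222}
```

View pics/s0.png

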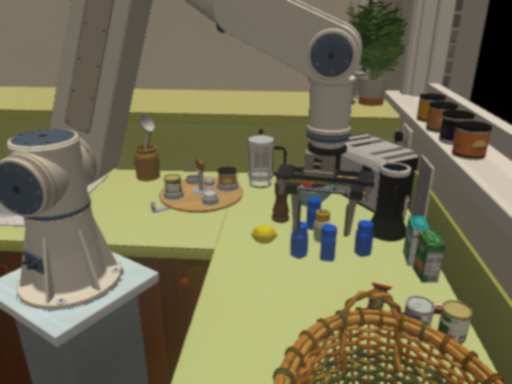

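View pics/d0.png

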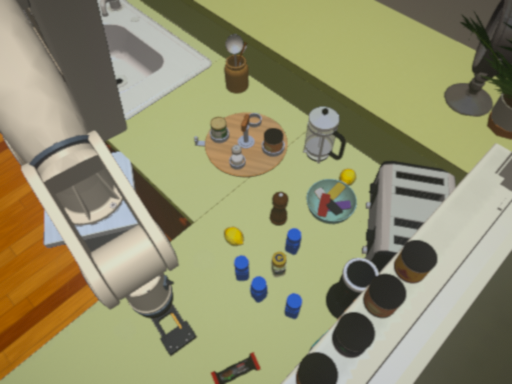

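Scene: the carousel is at about (202,190). Upright jars are one brown/clear (321,225) and four blue (300,240), (328,242), (364,238), (314,210). Side view: the brown/clear jar is at (279,262), with blue ones at (242,267), (259,288), (293,240) and (293,305). The brown/clear one fits the "clear glass, label, not blue" description. The pointer is near (198,141) and the empty cup near (255,120). I'll confirm in an enlarged crop.

```bash
python3 - <<'E'
from h import *
z=np.load('pics/d0.npz'); im,d=z['im'],z['d']
cv2.imwrite('pics/crop1.png',cv2.resize(im[90:320,180:360,::-1],None,fx=2.6,fy=2.6,interpolation=cv2.INTER_CUBIC))
P=pts('side',d)
for u,v in [(279,258),(279,255),(279,252),(242,260),(293,234),(259,282),(293,298),(234,235),(280,196),(280,215),(255,120),(218,122),(273,135),(237,150),(245,118),(246,140),(198,141),(230,165)]: print((u,v),P[v,u].round(3))
E
```

```text
(279, 258) [ 0.539 -0.439  0.092]
(279, 255) [ 0.541 -0.431  0.094]
(279, 252) [ 0.543 -0.424  0.099]
(242, 260) [ 0.436 -0.42   0.097]
(293, 234) [ 0.6   -0.378  0.095]
(259, 282) [ 0.465 -0.494  0.096]
(293, 298) [ 0.541 -0.562  0.098]
(234, 235) [ 0.435 -0.315  0.054]
(280, 196) [ 0.59  -0.272  0.145]
(280, 215) [ 0.589 -0.288  0.06 ]
(255, 120) [0.623 0.142 0.031]
(218, 122) [0.48  0.106 0.099]
(273, 135) [0.649 0.    0.096]
(237, 150) [ 0.513 -0.045  0.114]
(245, 118) [0.566 0.053 0.149]
(246, 140) [0.563 0.043 0.048]
(198, 141) [0.4   0.116 0.01 ]
(230, 165) [ 0.485 -0.039  0.033]
```

View pics/crop1.png

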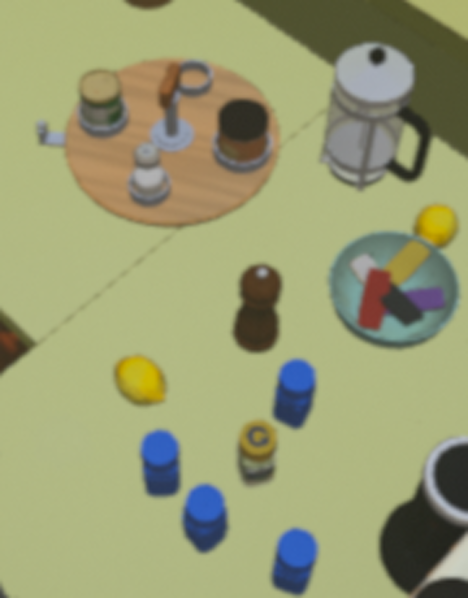

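The crop confirms it: the gold-lidded labelled glass jar at side pixel (279,258) is the target, and the other four jars are blue. The empty ring is at (255,119) and the pointer at (196,139).

```bash
python3 - <<'E'
from h import *
def circ(p):
    A=np.c_[2*p,np.ones(len(p))]; s=np.linalg.lstsq(A,(p**2).sum(1),rcond=None)[0]; return s[:2],np.sqrt(s[2]+s[:2]@s[:2])
for n,f in(('side','d0'),('scene','s0')):
    z=np.load(f'pics/{f}.npz'); im,d=z['im'],z['d']; P=pts(n,d); X,Y,Z=P[...,0],P[...,1],P[...,2]
    print(n)
    near=lambda x,y,r:(np.hypot(X-x,Y-y)<r)
    print('table z',np.median(Z[near(.45,-.2,.03)]))
    for nm,x,y in(('jar',.541,-.435),('b1',.436,-.42),('b2',.6,-.378),('b3',.465,-.494),('b4',.541,-.562)):
        m=near(x,y,.035)&(Z>.088)&(Z<.105); p=P[m]
        if len(p)>5: (c,r)=cv2.minEnclosingCircle(p[:,:2].astype(np.float32)); print(nm,len(p),np.round(p.mean(0),4),np.round(c,4),round(r,4))
    m=near(.57,.05,.2)&(Z>.022)&(Z<.042)
    p=P[m][:,:2]; h=cv2.convexHull(p.astype(np.float32))[:,0]; c,r=circ(h); print('board',len(p),c,r)
    m=near(.566,.053,.06)&(Z>.128)&(Z<.16); p=P[m]; print('bar',len(p),p.mean(0),p[:,:2].min(0),p[:,:2].max(0))
    u,s,v=np.linalg.svd(p[:,:2]-p[:,:2].mean(0)); print(' dir',np.degrees(np.arctan2(*v[0][::-1])))
    m=near(.62,.14,.045)&(Z>.044)&(Z<.065)&near(c[0],c[1],.14);p=P[m]; 
    if len(p)>5:print('ring',len(p),cv2.minEnclosingCircle(p[:,:2].astype(np.float32)),np.degrees(np.arctan2(*(p.mean(0)[:2]-c)[::-1])))
    R=np.hypot(X-c[0],Y-c[1]); m=(R>.165)&(R<.2)&(Z>.015)&(Z<.05)&(X<c[0]);p=P[m];print('ptr',len(p))
    if len(p): print(p.round(3)[:12],np.degrees(np.arctan2(*(p.mean(0)[:2]-c)[::-1])))
    m=near(.59,-.275,.05)&(Z>.1);p=P[m];print('mill',p.mean(0) if len(p) else 0)
    m=near(.43,-.315,.05)&(Z>.02);p=P[m];print('lemon',p.mean(0), p.min(0),p.max(0))
E
```

```text
side
table z -0.0018896091048577921
jar 166 [ 0.5393 -0.4416  0.095 ] [ 0.5395 -0.4408] 0.0211
b1 169 [ 0.4323 -0.4254  0.0948] [ 0.4331 -0.4244] 0.0212
b2 154 [ 0.6033 -0.3806  0.0947] [ 0.6046 -0.38  ] 0.022
b3 183 [ 0.4639 -0.4983  0.095 ] [ 0.4647 -0.4966] 0.0213
b4 201 [ 0.5425 -0.5689  0.0951] [ 0.5428 -0.568 ] 0.0211
board 2896 [0.55366867 0.05425071] 0.15514226557340513
bar 85 [0.5636255 0.043962  0.1430638] [0.54516177 0.02305159] [0.58232199 0.07530706]
 dir -122.56755015122081
ring 52 ((0.6168258786201477, 0.13388879597187042), 0.031625788658857346) 48.66080479416163
ptr 24
[[0.392 0.118 0.037]
 [0.396 0.12  0.034]
 [0.388 0.116 0.036]
 [0.392 0.112 0.039]
 [0.395 0.111 0.039]
 [0.399 0.113 0.036]
 [0.387 0.114 0.033]
 [0.391 0.115 0.031]
 [0.394 0.112 0.033]
 [0.398 0.109 0.035]
 [0.39  0.107 0.034]
 [0.394 0.108 0.032]] 161.27623265818124
mill [ 0.590104   -0.27551473  0.12772277]
lemon [ 0.43447528 -0.31315215  0.04349721] [ 0.40674654 -0.33920288  0.02041599] [ 0.46355201 -0.27433358  0.05612423]
scene
table z 0.0008323014620547891
jar 115 [ 0.5334 -0.4393  0.0957] [ 0
[... 253 characters left out ...]
oard 1515 [0.55459632 0.0569351 ] 0.15908415809962106
bar 71 [0.55695968 0.04601018 0.14175167] [0.54320232 0.02525167] [0.58125495 0.08073554]
 dir -115.49324934071902
ring 68 ((0.6181090474128723, 0.13571083545684814), 0.03301116079092026) 55.40987243689656
ptr 37
[[0.393 0.121 0.042]
 [0.392 0.115 0.043]
 [0.4   0.119 0.04 ]
 [0.391 0.124 0.038]
 [0.39  0.118 0.04 ]
 [0.391 0.114 0.04 ]
 [0.392 0.11  0.041]
 [0.388 0.12  0.037]
 [0.389 0.117 0.037]
 [0.391 0.114 0.037]
 [0.395 0.114 0.036]
 [0.399 0.113 0.034]] 160.8178484754376
mill [ 0.57315802 -0.25839757  0.11659544]
lemon [ 0.42334576 -0.30984589  0.04049828] [ 0.40326362 -0.33517352  0.02011431] [ 0.45584007 -0.27157217  0.0598422 ]
```

```bash
cat >> h.py <<'E'
from scipy.spatial.transform import Rotation as Ro
def rot(q): return Ro.from_quat(np.r_[q[1:],q[0]]).as_matrix()
def goto(x,y,z,ang):
    """shift (cm) and twist (deg) to TCP x,y,z pointing down with tool y at world angle ang"""
    s=arm.state(); R=rot(s['tool_rot']); a=np.radians(ang)
    yv=np.array([np.cos(a),np.sin(a),0]); zv=np.array([0,0,-1.]); Rt=np.c_[np.cross(yv,zv),yv,zv]
    print('t',s['t'],'tcp',s['tool_pos'].round(4),'yang',np.degrees(np.arctan2(R[1,1],R[0,1])).round(2),'tilt z',R[:,2].round(4),'w',s['gripper_width'])
    print('shift cm',(R.T@(np.array([x,y,z])-s['tool_pos'])*100).round(2),'twist',np.degrees(Ro.from_matrix(R.T@Rt).as_rotvec()).round(2))
def wshot(name):
    s=arm.state(); R=rot(s['tool_rot']); im,d=shot('wrist',name); c=arm.calibration('wrist'); H=np.array(c['hand_eye'])
    v,u=np.indices(d.shape); P=np.stack([(u-c['cx'])/c['fx']*d,(v-c['cy'])/c['fy']*d,d],-1)
    return im,d,(P@H[:3,:3].T+H[:3,3])@R.T+s['tool_pos']
E
python3 - <<'E'
from h import *
goto(.54,-.439,.26,-45)
print(arm.calibration('wrist'))
z=np.load('pics/d0.npz');P=pts('side',z['d'])
for u,v in[(323,118),(323,150),(306,135),(237,75),(237,50)]:print((u,v),P[v,u].round(3))
E
```

```text
t 0.1 tcp [ 0.231  -0.5803  0.2309] yang -68.3 tilt z [-5.0e-04  1.2e-03 -1.0e+00] w 0.09213249843512222
shift cm [33.94 -1.7  -2.91] twist [-7.00e-02 -2.00e-02 -2.33e+01]
{'fx': 308.4724136220183, 'fy': 308.4724136220183, 'cx': 253.8266835258278, 'cy': 184.62174907563087, 'hand_eye': array([[-7.91064780e-04, -9.60448450e-01, -2.78456726e-01,
         7.88367368e-02],
       [ 9.99999529e-01, -9.16132387e-04,  3.19020928e-04,
         1.13650222e-04],
       [-5.61506381e-04, -2.78456343e-01,  9.60448723e-01,
        -1.53640505e-01],
       [ 0.00000000e+00,  0.00000000e+00,  0.00000000e+00,
         1.00000000e+00]])}
(323, 118) [ 0.799 -0.051  0.19 ]
(323, 150) [ 0.802 -0.088  0.07 ]
(306, 135) [ 0.759 -0.027  0.093]
(237, 75) [0.601 0.324 0.096]
(237, 50) [0.608 0.335 0.2  ]
```

Call:
drive_tool --translation '[[5.6,-0.3,-0.5],[11.2,-0.6,-1],[17,-0.9,-1.5],[22.6,-1.2,-2],[28.2,-1.5,-2.5],[33.9,-1.7,-2.9],[33.9,-1.7,-2.9],[33.9,-1.7,-2.9]]' --twist '[[0,0,-4],[0,0,-8],[0,0,-12],[0,0,-16],[0,0,-20],[0,0,-23.3],[0,0,-23.3],[0,0,-23.3]]' --grip '[9,9,9,9,9,9,9,9]'

```text
t: 1.1
tool_pos: [0.5392, -0.4393, 0.2599]
tool_rot: [-0.001, 0.924, 0.383, -0.001]
ft_force: [-0.4, -0.0, -0.1]
gripper_width: 0.09
grip_force: 0.0
```

```bash
python3 - <<'E'
from h import *
im,d,P=wshot('w1')
m=(np.hypot(P[...,0]-.54,P[...,1]+.439)<.04)&(P[...,2]>.08)&(P[...,2]<.108);p=P[m]
print(len(p),p.mean(0)); c,r=cv2.minEnclosingCircle(p[:,:2].astype(np.float32)); print(c,r)
c=np.median(p[:,:2],0);print(c, p.min(0),p.max(0))
goto(.540,-.439,.073,-45)
E
```

```text
1249 [ 0.54218084 -0.43553816  0.09630917]
(0.5409672260284424, -0.436409592628479) 0.021246666088700294
[ 0.54230476 -0.43532344] [ 0.52024565 -0.45672341  0.08011805] [ 0.56210928 -0.41587992  0.09965959]
t 1.15 tcp [ 0.5387 -0.4398  0.26  ] yang -45.04 tilt z [-1.3e-03  4.0e-04 -1.0e+00] w 0.09010390128741509
shift cm [ 0.16  0.06 18.7 ] twist [-0.07  0.03 -0.04]
```

View pics/w1.png

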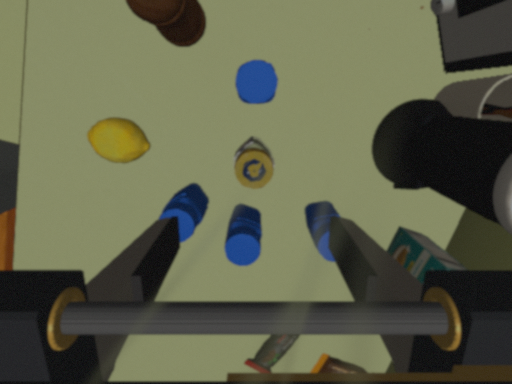

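The gold-lidded jar is at (254,170), centred between the fingers. Blue jars at (185,210), (243,235), (325,230) and (257,82) are clear of the finger paths.

Call:
drive_tool --translation '[[0.35,0,4.5],[0.35,0,9],[0.35,0,13],[0.35,0,16.5],[0.35,0,18.5],[0.35,0,18.5],[0.35,0,18.5],[0.35,0,18.5],[0.35,0,18.5],[0.35,0,18.5],[0.35,0,18.5]]' --twist '[[0,0,0],[0,0,0],[0,0,0],[0,0,0],[0,0,0],[0,0,0],[0,0,0],[0,0,0],[0,0,0],[0,0,0],[0,0,0]]' --grip '[9,9,9,9,9,9,3.5,3.5,3.5,3.5,3.5]'

```text
t: 2.52
tool_pos: [0.5424, -0.437, 0.0759]
tool_rot: [0.0, 0.924, 0.383, 0.0]
ft_force: [-0.7, 1.0, 2.7]
gripper_width: 0.0467
grip_force: 30.0
```

Call:
drive_tool --translation '[[0,0,0],[0,0,-2],[0,0,-6],[0,0,-11],[0,0,-16],[0,0,-20],[0,0,-20]]' --twist '[[0,0,0],[0,0,0],[0,0,0],[0,0,0],[0,0,0],[0,0,0],[0,0,0]]' --grip '[3.5,3.5,3.5,3.5,3.5,3.5,3.5]'

```text
t: 3.4
tool_pos: [0.5437, -0.4383, 0.2809]
tool_rot: [0.003, 0.924, 0.383, 0.002]
ft_force: [0.4, -0.1, -1.4]
gripper_width: 0.0468
grip_force: 30.0
```

```bash
python3 - <<'E'
from h import *
s=arm.state();print(s['gripper_width'],s['grip_force'],s['ft_force'])
goto(.615,.135,.275,-37)
goto(.56,.05,.275,-37)
im,d,P=wshot('w2')
E
```

```text
0.046791665983117126 29.991701496765018 [ 0.40872369 -0.06163387 -1.41351194]
t 3.4 tcp [ 0.5437 -0.4383  0.2809] yang -45.0 tilt z [ 0.0059 -0.0048 -1.    ] w 0.046791665983117126
shift cm [ 45.58 -35.5    0.36] twist [ 0.44 -0.02 -8.  ]
t 3.4 tcp [ 0.5437 -0.4383  0.2809] yang -45.0 tilt z [ 0.0059 -0.0048 -1.    ] w 0.046791665983117126
shift cm [ 35.68 -33.38   0.37] twist [ 0.44 -0.02 -8.  ]
```

View pics/w2.png

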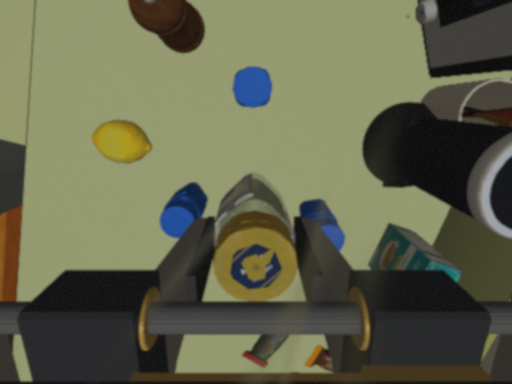

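The jar is held, with its lid at (257,267). I'm carrying it high to a look pose over the carousel.

Call:
drive_tool --translation '[[2,-2,0],[5.5,-5.2,0],[9,-8.5,0],[12.5,-11.7,0],[16,-15,0],[19.5,-18.2,0],[23,-21.5,0],[26.5,-24.8,0],[30,-28,0],[33,-31,0],[35,-33,0],[35.7,-33.4,0]]' --twist '[[0,0,-1],[0,0,-2],[0,0,-3],[0,0,-4],[0,0,-5],[0,0,-6],[0,0,-7],[0,0,-8],[0,0,-8],[0,0,-8],[0,0,-8],[0,0,-8]]' --grip '[3.5,3.5,3.5,3.5,3.5,3.5,3.5,3.5,3.5,3.5,3.5,3.5]'

```text
t: 4.95
tool_pos: [0.5575, 0.0529, 0.2742]
tool_rot: [-0.001, 0.894, 0.447, -0.001]
ft_force: [-0.0, 0.4, -0.7]
gripper_width: 0.0464
grip_force: 30.0
```

```bash
python3 - <<'E'
from h import *
im,d,P=wshot('w3'); s=arm.state(); R=rot(s['tool_rot']); T=(P-s['tool_pos'])@R
np.save('pics/w3P.npy',P)
# lid in tool frame
m=(np.hypot(T[...,0],T[...,1])<.035)&(T[...,2]>-.035)&(T[...,2]<-.005)&(d>0)
h=im[...,0].astype(int)-im[...,2]
q=T[m&(T[...,2]<-.012)];print('lid z',np.percentile(q[:,2],[5,50,95]),'c',cv2.minEnclosingCircle(q[:,:2].astype(np.float32)))
goto(.615,.135,.275,-37)
E
```

```text
lid z [-0.03086102 -0.02121969 -0.014973  ] c ((0.009831815958023071, -5.8416277170181274e-05), 0.033667515963315964)
t 5.0 tcp [0.558  0.0528 0.2744] yang -36.91 tilt z [-1.9e-03  1.0e-04 -1.0e+00] w 0.04671203866548466
shift cm [ 9.99 -0.38 -0.07] twist [-0.09  0.06  0.09]
```

View pics/w3.png

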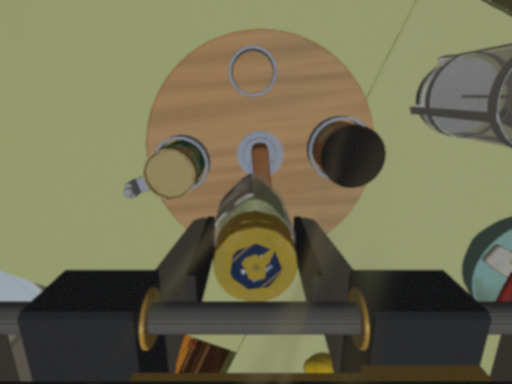

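Empty ring at (252,71), pointer at (135,187), bar at (261,165), lid at (256,258).

```bash
cat > m.py <<'E'
from h import *
def ray(u,v,s,c):
    H=np.array(c['hand_eye']); R=rot(s['tool_rot']); r=H[:3,:3]@[(u-c['cx'])/c['fx'],(v-c['cy'])/c['fy'],1]
    return H[:3,3],r,R
def toplane(u,v,s,c,z):
    o,r,R=ray(u,v,s,c); o=R@o+s['tool_pos']; r=R@r; return o+r*(z-o[2])/r[2]
def totool(u,v,s,c,z):
    o,r,R=ray(u,v,s,c); return o+r*(z-o[2])/r[2]
E
python3 - <<'E'
from m import *
z=np.load('pics/w3.npz'); im,d=z['im'],z['d']; P=np.load('pics/w3P.npy'); s=arm.state(); c=arm.calibration('wrist'); R=rot(s['tool_rot']); T=(P-s['tool_pos'])@R
# ring: blue-ish/grey vs wood: low saturation
hsv=cv2.cvtColor(im,cv2.COLOR_RGB2HSV); m=((hsv[...,1]<75)).astype(np.uint8); k=np.zeros_like(m);k[38:104,218:288]=1
cs,_=cv2.findContours(m*k,cv2.RETR_EXTERNAL,cv2.CHAIN_APPROX_NONE); q=max(cs,key=len); e=cv2.fitEllipse(q); print('ring ell',e)
print('cup ctr z.052',toplane(*e[0],s,c,.052).round(4),'rim r px depth',)
m=(hsv[...,1]<75).astype(np.uint8);k[:]=0;k[125:180,230:290]=1
cs,_=cv2.findContours(m*k,cv2.RETR_EXTERNAL,cv2.CHAIN_APPROX_NONE); q=max(cs,key=len); print('postfoot',cv2.minEnclosingCircle(q),toplane(*cv2.minEnclosingCircle(q)[0],s,c,.034))
# board
w=((hsv[...,0]<17)&(hsv[...,1]>75)&(np.abs(P[...,2]-.032)<.008)).astype(np.uint8)
cs,_=cv2.findContours(w,cv2.RETR_EXTERNAL,cv2.CHAIN_APPROX_NONE); q=max(cs,key=cv2.contourArea)[:,0]
W=np.array([toplane(u,v,s,c,.032)[:2] for u,v in q]); 
for i in range(6):
    A=np.c_[2*W,np.ones(len(W))]; x=np.linalg.lstsq(A,(W**2).sum(1),rcond=None)[0]; r=np.sqrt(x[2]+x[:2]@x[:2]); W=W[np.abs(np.hypot(*(W-x[:2]).T)-r)<max(.003,.02/(i+1))]
print('board',x[:2],r,len(W))
print('ptr',toplane(128,191,s,c,.041))
for v in range(215,305,6): print(v,T[v,256].round(4),hsv[v,256])
print([ (u,T[258,u].round(4)) for u in (210,214,218,290,294,298)])
E
```

```text
ring ell ((252.3900146484375, 70.6225357055664), (49.14621353149414, 51.8863639831543), 179.12911987304688)
cup ctr z.052 [0.6201 0.1381 0.052 ] rim r px depth
postfoot ((257.5, 156.5), 27.32225227355957) [0.56300207 0.05167244 0.034     ]
board [0.56841141 0.07839792] 0.12041580741709293 489
ptr [0.40006218 0.1182924  0.041     ]
215 [ 0.0195  0.0008 -0.006 ] [ 21 183  67]
221 [ 0.0196  0.0008 -0.014 ] [ 20 175  73]
227 [ 0.0193  0.0008 -0.0206] [ 23 162  99]
233 [ 0.0168  0.0007 -0.0218] [ 25 163 130]
239 [ 0.0136  0.0008 -0.0214] [ 24 165 133]
245 [ 0.0104  0.0008 -0.0213] [114  78  62]
251 [ 0.0076  0.0008 -0.0219] [112 141  65]
257 [ 0.0042  0.0008 -0.0216] [ 24 160 131]
263 [ 0.0018  0.0008 -0.0229] [ 24 157 128]
269 [-0.002   0.0008 -0.022 ] [ 25 123 108]
275 [-0.0061  0.0008 -0.0208] [ 24 171 133]
281 [-0.009   0.0008 -0.0213] [113  42  79]
287 [-0.0127  0.0008 -0.021 ] [111  29  61]
293 [-0.0159  0.0008 -0.0213] [ 24 163 136]
299 [-0.0199  0.0008 -0.0206] [ 24 153 132]
[(210, array([-0.0055, -0.0238, -0.0054])), (214, array([ 0.0033, -0.0194, -0.0208])), (218, array([ 0.0036, -0.0174, -0.0214])), (290, array([ 0.003 ,  0.0172, -0.0203])), (294, array([ 0.0031,  0.0191, -0.0205])), (298, array([-0.0042,  0.0231, -0.0077]))]
```

```bash
python3 - <<'E'
from m import *
goto(.620,.138,.19,-37)
E
```

```text
t 5.0 tcp [0.558  0.0528 0.2744] yang -36.91 tilt z [-1.9e-03  1.0e-04 -1.0e+00] w 0.04671203866548466
shift cm [10.54 -0.15  8.43] twist [-0.09  0.06  0.09]
```

Call:
drive_tool --translation '[[4,0,0],[8,-0.1,0],[10.5,-0.15,0],[10.5,-0.15,3],[10.5,-0.15,6.5],[10.5,-0.15,8.4],[10.5,-0.15,8.4],[10.5,-0.15,8.4]]' --twist '[[0,0,0],[0,0,0],[0,0,0],[0,0,0],[0,0,0],[0,0,0],[0,0,0],[0,0,0]]' --grip '[3.5,3.5,3.5,3.5,3.5,3.5,3.5,3.5]'

```text
t: 6.0
tool_pos: [0.6213, 0.1361, 0.1927]
tool_rot: [0.0, 0.895, 0.446, 0.001]
ft_force: [-0.7, -0.4, -0.6]
gripper_width: 0.0467
grip_force: 30.0
```

```bash
python3 - <<'E'
from m import *
s=arm.state(); im,d,P=wshot('w4'); c=arm.calibration('wrist')
hsv=cv2.cvtColor(im,cv2.COLOR_RGB2HSV)
m=(np.abs(P[...,2]-.052)<.004)&(np.hypot(P[...,0]-.62,P[...,1]-.138)<.036)&(hsv[...,1]<80)
p=P[m][:,:2]; A=np.c_[2*p,np.ones(len(p))]; x=np.linalg.lstsq(A,(p**2).sum(1),rcond=None)[0]; print(len(p),'cup',x[:2],np.sqrt(x[2]+x[:2]@x[:2]))
T=(P-s['tool_pos'])@rot(s['tool_rot']); t=T[m]; print('tool',t.min(0),t.max(0))
goto(.620,.138,.109,-37)
E
```

```text
396 cup [0.61905859 0.13871725] 0.025840270030680047
tool [-0.01310925 -0.03119515  0.13818527] [0.027738   0.02332651 0.14471224]
t 6.05 tcp [0.6214 0.1362 0.193 ] yang -37.02 tilt z [ 2.1e-03  5.0e-04 -1.0e+00] w 0.046388221572574294
shift cm [ 0.04 -0.23  8.4 ] twist [ 0.08 -0.09 -0.02]
```

View pics/w4.png

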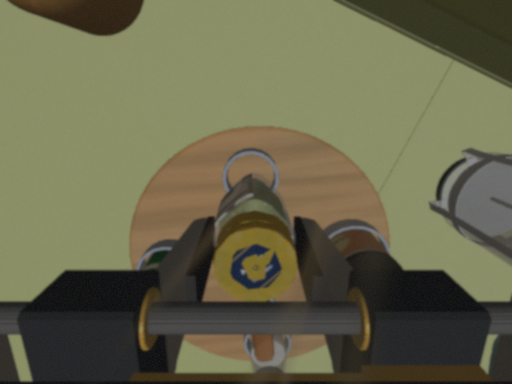

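The ring's visible arc is centred at about (250,175), roughly 3 mm to tool −y of the jar. I'll correct that and descend to just above the rim.

Call:
drive_tool --translation '[[0,-0.3,0],[0,-0.3,2],[0,-0.3,4],[0,-0.3,5],[0,-0.3,5],[0,-0.3,5]]' --twist '[[0,0,0],[0,0,0],[0,0,0],[0,0,0],[0,0,0],[0,0,0]]' --grip '[3.5,3.5,3.5,3.5,3.5,3.5]'

```text
t: 6.8
tool_pos: [0.6185, 0.1382, 0.1421]
tool_rot: [0.0, 0.895, 0.446, 0.0]
ft_force: [-0.4, 0.6, -1.0]
gripper_width: 0.0467
grip_force: 30.0
```

```bash
python3 - <<'E'
from m import *
s=arm.state(); im,d,P=wshot('w5'); c=arm.calibration('wrist')
hsv=cv2.cvtColor(im,cv2.COLOR_RGB2HSV)
m=(np.abs(P[...,2]-.052)<.004)&(np.hypot(P[...,0]-.62,P[...,1]-.138)<.036)&(hsv[...,1]<80)
p=P[m][:,:2]; A=np.c_[2*p,np.ones(len(p))]; x=np.linalg.lstsq(A,(p**2).sum(1),rcond=None)[0]; print(len(p),'cup',x[:2],np.sqrt(x[2]+x[:2]@x[:2]))
T=(P-s['tool_pos'])@rot(s['tool_rot']); t=T[m]; print('tool',t.min(0),t.max(0))
goto(.6195,.1383,.109,-37)
# jar body extents in tool y at lower heights
for z0 in(.02,.04,.06):
    q=T[(np.abs(T[...,2]-z0)<.006)&(np.hypot(T[...,0],T[...,1])<.03)&(np.abs(T[...,1])<.024)]; print(z0,len(q),q.min(0) if len(q) else'',q.max(0) if len(q) else '')
cv2.imwrite('pics/w5c.png',cv2.resize(im[130:310,160:350,::-1],None,fx=3,fy=3))
E
```

```text
494 cup [0.61909803 0.138753  ] 0.02580832711702693
tool [-0.00762021 -0.0271823   0.08766791] [0.02789472 0.02708672 0.09405529]
t 6.85 tcp [0.6186 0.1382 0.1422] yang -37.0 tilt z [ 9.e-04  2.e-04 -1.e+00] w 0.0467028262271243
shift cm [0.06 0.07 3.32] twist [ 0.03 -0.04  0.  ]
0.02 517 [ 0.00248426 -0.02394751  0.01401863] [0.02404741 0.02382117 0.02596981]
0.04 318 [ 0.00464728 -0.02391689  0.03402444] [0.02411925 0.02146705 0.04599031]
0.06 213 [ 0.00575669 -0.0235521   0.054174  ] [0.02478006 0.02112746 0.06588786]
```

View pics/w5c.png

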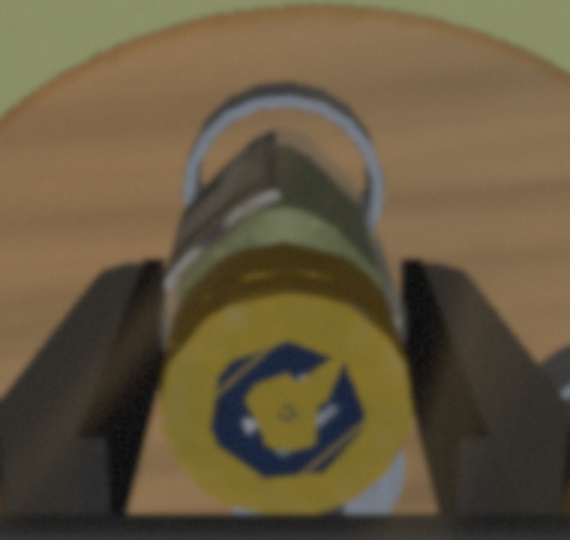

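The jar is nearly concentric with the ring (ring centre at about crop (284,190)). A nudge of 1 mm in +x, then insert.

Call:
drive_tool --translation '[[0.1,0,0],[0.1,0,1],[0.1,0,1.8],[0.1,0,2.5],[0.1,0,3.1],[0.1,0,3.3],[0.1,0,3.3],[0.1,0,3.3]]' --twist '[[0,0,0],[0,0,0],[0,0,0],[0,0,0],[0,0,0],[0,0,0],[0,0,0],[0,0,0]]' --grip '[3.5,3.5,3.5,3.5,3.5,3.5,3.5,3.5]'

```text
t: 7.85
tool_pos: [0.6187, 0.1389, 0.1086]
tool_rot: [0.0, 0.895, 0.446, -0.0]
ft_force: [-0.4, 0.6, -1.6]
gripper_width: 0.0471
grip_force: 30.0
```

Call:
drive_tool --translation '[[0,0,0],[0,0,0],[0,0,0],[0,0,0],[0,0,0],[0,0,0],[0,0,-2],[0,0,-6],[0,0,-11],[0,0,-16],[-6,0,-16.5],[-10,0,-16.5]]' --twist '[[0,0,0],[0,0,0],[0,0,0],[0,0,0],[0,0,0],[0,0,0],[0,0,0],[0,0,0],[0,0,0],[0,0,0],[0,0,0],[0,0,0]]' --grip '[7.5,7.5,7.5,7.5,7.5,7.5,7.5,7.5,7.5,5,4.2,4.2]'

```text
t: 9.35
tool_pos: [0.5579, 0.058, 0.2762]
tool_rot: [0.001, 0.895, 0.446, 0.001]
ft_force: [0.3, -1.1, -0.4]
gripper_width: 0.0474
grip_force: 0.0
```

Call:
drive_tool --translation '[[0,0,0],[0,0,0],[0,0,0]]' --twist '[[0,0,0],[0,0,0],[0,0,0]]' --grip '[4.2,4.2,4.2]'

```text
t: 9.72
tool_pos: [0.5592, 0.0598, 0.2739]
tool_rot: [-0.0, 0.895, 0.447, 0.0]
ft_force: [-0.1, 0.3, 0.2]
gripper_width: 0.0425
grip_force: 0.0
```

```bash
python3 - <<'E'
from m import *
s=arm.state(); im,d,P=wshot('w6'); np.save('pics/w6P.npy',P)
hsv=cv2.cvtColor(im,cv2.COLOR_RGB2HSV)
X,Y,Z=[P[...,i] for i in range(3)]
m=(np.hypot(X-.619,Y-.1387)<.035)&(np.abs(Z-.128)<.006); p=P[m]; print('lid',len(p),p.mean(0),cv2.minEnclosingCircle(p[:,:2].astype(np.float32)))
m=(np.hypot(X-.562,Y-.053)<.045)&(np.abs(Z-.149)<.008); p=P[m]; print('bar',len(p))
if len(p): r=cv2.minAreaRect(p[:,:2].astype(np.float32)); print(r,p.mean(0))
a,b=shot('side','d1')
big=np.vstack([cv2.resize(im[:330],(512,330)),cv2.resize(a[80:200,150:380],(512,267))]); cv2.imwrite('pics/c2.png',big[:,:,::-1])
goto(.562,.052,.133,-34)
E
```

```text
lid 1686 [0.61785863 0.13883652 0.12939087] ((0.6179337501525879, 0.1389610767364502), 0.021195894107222557)
bar 929
((0.5662901997566223, 0.052985288202762604), (0.05624851584434509, 0.01596781238913536), 58.800743103027344) [0.56739468 0.05481643 0.14847197]
t 9.825 tcp [0.559  0.0598 0.2735] yang -36.95 tilt z [-2.e-04  1.e-04 -1.e+00] w 0.04176613430949663
shift cm [-0.44  0.71 14.05] twist [-0.01  0.   -2.95]
```

View pics/c2.png

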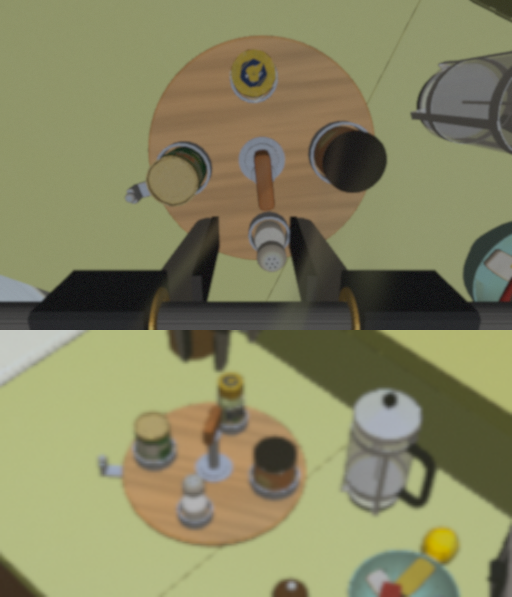

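The jar stands in the cup with its lid at (253,73). The bar is centred at world (0.566,0.053), angle 58.8°, and the mill and lemon are untouched. I'll grip the bar next: 1 cm of clearance each side, tool-y at −31°.

```bash
python3 - <<'E'
from m import *
goto(.5663,.053,.131,-31.2)
P=np.load('pics/w6P.npy'); R=np.hypot(P[...,0]-.5663,P[...,1]-.053); m=(R>.17)&(R<.2)&(P[...,2]>.025)&(P[...,2]<.05)&(P[...,0]<.45); p=P[m]; print(len(p),p.mean(0),np.degrees(np.arctan2(p[:,1].mean()-.053,p[:,0].mean()-.5663)))
E
```

```text
t 9.825 tcp [0.559  0.0598 0.2735] yang -36.95 tilt z [-2.e-04  1.e-04 -1.e+00] w 0.04176613430949663
shift cm [-0.1   0.99 14.25] twist [-0.01 -0.   -5.75]
160 [0.3976108  0.11817341 0.03446504] 158.87586053540085
```

Call:
drive_tool --translation '[[-0.1,1,0],[-0.1,1,4],[-0.1,1,8],[-0.1,1,11.5],[-0.1,1,13.5],[-0.1,1,14.2],[-0.1,1,14.2],[-0.1,1,14.2],[-0.1,1,14.2],[-0.1,1,14.2],[-0.1,1,14.2]]' --twist '[[0,0,-5.8],[0,0,-5.8],[0,0,-5.8],[0,0,-5.8],[0,0,-5.8],[0,0,-5.8],[0,0,-5.8],[0,0,-5.8],[0,0,-5.8],[0,0,-5.8],[0,0,-5.8]]' --grip '[4.2,4.2,4.2,4.2,4.2,4.2,4.2,0.8,0.8,0.8,0.8]'

```text
t: 11.2
tool_pos: [0.5661, 0.0524, 0.1322]
tool_rot: [-0.0, 0.871, 0.491, 0.0]
ft_force: [-2.7, 1.1, 7.1]
gripper_width: 0.0158
grip_force: 30.0
```

Gripped at 15.8 mm. Now I turn counter-clockwise from above (tool −z).

Call:
drive_tool --translation '[[0,0,0],[0,0,0],[0,0,0],[0,0,0],[0,0,0],[0,0,0],[0,0,0],[0,0,0],[0,0,0],[0,0,0],[0,0,0],[0,0,0]]' --twist '[[0,0,-2],[0,0,-6],[0,0,-11],[0,0,-16],[0,0,-21],[0,0,-26],[0,0,-31],[0,0,-36],[0,0,-41],[0,0,-46],[0,0,-49],[0,0,-50]]' --grip '[0.8,0.8,0.8,0.8,0.8,0.8,0.8,0.8,0.8,0.8,0.8,0.8]'

```text
t: 12.7
tool_pos: [0.5665, 0.0523, 0.1322]
tool_rot: [0.0, 0.582, 0.813, 0.0]
ft_force: [0.1, 0.9, 6.1]
gripper_width: 0.0159
grip_force: 30.0
```

Call:
drive_tool --translation '[[0,0,0],[0,0,0],[0,0,0],[0,0,0],[0,0,0],[0,0,0],[0,0,0],[0,0,0],[0,0,0],[0,0,0],[0,0,0],[0,0,0]]' --twist '[[0,0,-2],[0,0,-6],[0,0,-11],[0,0,-16],[0,0,-21],[0,0,-26],[0,0,-31],[0,0,-36],[0,0,-41],[0,0,-46],[0,0,-49],[0,0,-51]]' --grip '[0.8,0.8,0.8,0.8,0.8,0.8,0.8,0.8,0.8,0.8,0.8,0.8]'

```text
t: 14.2
tool_pos: [0.5668, 0.0526, 0.1322]
tool_rot: [0.001, 0.175, 0.985, 0.001]
ft_force: [1.8, 3.8, 5.2]
gripper_width: 0.0156
grip_force: 30.0
```

Call:
drive_tool --translation '[[0,0,0],[0,0,0],[0,0,0],[0,0,0]]' --twist '[[0,0,0],[0,0,0],[0,0,0],[0,0,0]]' --grip '[0.8,0.8,0.8,0.8]'

```text
t: 14.7
tool_pos: [0.5668, 0.0527, 0.1322]
tool_rot: [0.001, 0.176, 0.984, 0.0]
ft_force: [1.6, 3.3, 5.2]
gripper_width: 0.0159
grip_force: 30.0
```

```bash
python3 - <<'E'
from m import *
goto(.5663,.053,.131,69.5)
im,d,P=wshot('w7'); a,b=shot('side','d2'); Q=pts('side',b)
o=np.array([.5663,.053])
for n,P in(('wrist',P),('side',Q)):
    R=np.hypot(P[...,0]-o[0],P[...,1]-o[1]);an=np.degrees(np.arctan2(P[...,1]-o[1],P[...,0]-o[0]))
    m=(np.abs(R-.1)<.03)&(np.abs(an-160)<25)&(np.abs(P[...,2]-.128)<.006); p=P[m]
    if len(p)>9: c=np.array(cv2.minEnclosingCircle(p[:,:2].astype(np.float32))[0]); print(n,len(p),c,p[:,2].mean(),np.hypot(*(c-o)),np.degrees(np.arctan2(*(c-o)[::-1])))
cv2.imwrite('pics/c3.png',np.hstack([im[:,:,::-1][:300,100:420],cv2.resize(a[80:200,150:330,::-1],(450,300))]))
E
```

```text
t 14.7 tcp [0.5668 0.0527 0.1322] yang 69.77 tilt z [ 1.9e-03  7.0e-04 -1.0e+00] w 0.015862205514677614
shift cm [0.06 0.01 0.12] twist [0.07 0.09 0.27]
wrist 6469 [0.47244778 0.08685277] 0.12944261652129477 0.09977098271011707 160.16547518019658
side 90 [0.4707675  0.08286691] 0.12742841839313301 0.10009241490345891 162.63886832282387
```

View pics/c3.png

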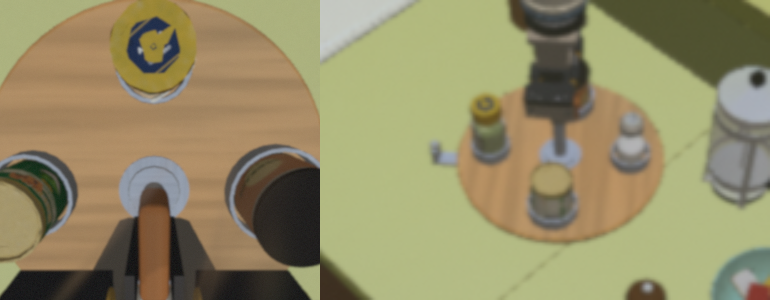

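The jar stands in its cup at 160°, in line with the pointer (159–161°). The bar is gripped at 30 N and the carousel is still.

```bash
python3 -c "
from plant import arm
print(arm.sign_off())"
```

```text
the job is handed in; nothing more can be done
None
```

I put the spice jar upright in the empty cup and let go, then turned the carousel to within about 1° of the pointer; I handed the job in at about 15 s with the gripper still on the bar (30 N), and the sign-off returned no verdict.

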